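# Clamp an offcut in a drilling jig by its outer ring, leaving the depth knob as set

### The arm

A 7-joint arm with a two-finger parallel gripper is mounted at the origin on the work surface; the furniture and walls round the work are solid. World frame = base frame: x ahead of the robot, y to its left, z up, the work surface at z = 0. Lengths are in m, angles in rad, forces in N, time in s.
With the tool pointing down it reaches from about 0.425 to 0.95 m from the base axis. Payload 16.7 kg.
Tool frame: the origin (TCP) lies at the very end of the fingers, on their centre line; the grasp point (between the pads) lies grip_point_offset behind it (grip_point_offset is the distance from the TCP to the grasp point, in m); z points along the fingers, y is the line along which they close (so a half turn about z gives the same grasp; the last joint's range is limited). The gripper opens to 94 mm and grips with 3 to 60 N. Pads are 16 mm wide; open, the fingers measure 119 mm over their backs; the gripper's body (75 mm by 177 mm) begins 78 mm behind the grasp point.
Start: joints at [1.054, 0.426, 0.074, 1.606, -0.034, 1.111, -0.067], TCP at [0.242, -0.63, 0.175] pointing down, gripper open.
Joint ranges: [-2.85, 2.85], [-0.5, 2.14], [-1.23, 1.37], [0.21, 2.46], [-1.02, 4.16], [0.16, 2.05], [-2.73, 2.73]. Speed limits (rad/s): [1.89, 1.89, 2.39, 2.39, 3.01, 3.01, 3.01].

### API

Orientations are given as [roll, pitch, yaw] about the fixed x, y, z axes, in that order (R = Rz(yaw) Ry(pitch) Rx(roll)).
In Python, from bench import * gives the robot as it stands.
- The arm moves only by the tool step_arm, never from a script. Its argument "increments" is one flat list of numbers, 7 for each row, row after row: the finger opening in mm, from 0 to 94, then the shift along the world's x, y, z in mm, then the turn, a rotation vector about the world's x, y, z in degrees. In form: [fingers, tx, ty, tz, ax, ay, az, fingers, tx, ty, tz, ax, ay, az, ...]. A call has 1 to 10 rows; each row is the pose to reach, as a shift and turn from the pose commanded when the call began; what a row does not reach only later rows make up. A row lasts 1/10 s, in which the tool goes at most 50 mm and 8.59 degrees, less where a joint would pass 70% of its speed; a pose out of reach is approached as far as the arm can. A call with a gripper value outside its range is refused whole. The fingers move at their own pace and stop on an object; the grip force is fixed at half the most. Time passes only in rows, so rows that repeat a pose let the fingers close. It gives the time, the measured TCP pose, the force, the opening and the grip force at its end, in the units of the state.
- observe(): the state, without advancing time (a new reading comes with each control period).
- read_camera(name): name is "side" or "top"; returns the picture (384x512x3 uint8, blue, green, red); there is no depth.
- camera_model(name): a dict with "fovy" (degrees; the focal length in pixels is half the picture's height over the tangent of half this angle, whatever the lens; pixels are square), "cx", "cy" (the principal point, pixels), "R" (3x3) and "t" (3): a world point X has camera coordinates R X + t. Camera axes: x right, y down, z forward; pixel columns grow to the right and rows downward; lengths in m; the calibration is good to about 2 mm. A picture is of the moment at which its call begins. camera_model takes no time and is no camera call.
- job_done(): hands the job in; it is judged then, once.
The state is a dict: "time": time; "joints": joint angles; "qvel": joint speeds; "joint_efforts": joint torques, N m; "eef_pos": TCP position; "tcp_rot": TCP orientation; "ft_force": force on the tool from outside, world axes, zero at the start; "moment": the same for the moment, N m; "opening": finger opening in m; "finger_force": force on a finger pad.
Only numpy, scipy, OpenCV 4.12 (cv2) and the standard library are available. Lean on these libraries where they do the work, as an engineer would, in place of code of your own. Each camera call takes 0.05 s, during which the arm holds its last target. There are 200 camera calls.

### The job

The wooden piece lies loosely in the channel of the drilling jig. Slide it gently along the channel until its end butts against the end stop, then clamp it there with the wide lower ring on the bridge: turn the ring clockwise until you feel the foot meet the wood and then about 20 degrees more, so that the piece is held firmly but not crushed. The small knob nested in the ring carries the drilling depth already set, so it must not turn, and the other things on the bench stay where they lie.

Things in the scene. Friction and masses are not known exactly. Their poses are not given: they have to be found in the camera images.
- jig: Aluminium drilling jig fixed to the bench. Origin on the bench under the vertical clamp axis; x runs along the channel to the end stop, z up. Bed 10 mm thick, x -120 to +80 mm, 124 mm wide. Two guide rails (y +-31.5 to +-45.5 mm, x -115 to +50 mm, tops 21 mm above the bench) leave a channel 63 mm wide, open at -x.
- stop_face (a point): Middle of the steel end stop's face that looks to -x, at x = +45 mm of the jig, 17.5 mm above the bench; the stop spans the channel and its top is 34 mm above the bench.
- bridge_top (a point): Centre of the bridge's top face, on the clamp axis, 74 mm above the bench. The bridge spans the channel on two posts: 46 mm along x, 124 mm along y, underside 60 mm above the bench. Under it the round clamp foot (23 mm diameter) comes down on the clamp axis; it starts about 2.5 to 9 mm above the wood, differently each time. A boss of radius 22 to 17 mm stands on the bridge up to 88 mm.
- ring_top (a point): Centre of the top face of the clamp ring, the wide lower control: knurled steel, 54 mm diameter, 89 to 113 mm above the bench. It turns about the clamp axis without rising, with dry friction of about 0.3 N m, and stays where left. Clockwise from above lowers the foot 3 mm per rad; after touch each 0.1 rad more adds about 12 N of foot force and 0.035 N m of torque (foot on spring washers).
- knob_mark (a point): White mark on the top edge of the depth knob, 13.5 mm from the clamp axis. The knob is the small upper control nested in the ring: black ribbed plastic, 27 mm diameter, 114 to 131 mm above the bench. It turns very easily (0.012 N m) about the clamp axis; its start angle differs.
- piece: Wooden offcut to be drilled, 60 x 160 x 15 mm, about 0.1 kg, lying flat on the bed in the channel, long side along it, near end sticking out towards the jig's -x. Origin at the centre of its underside; its own y axis runs along its length. Against the stop its origin is at x = -35 mm of the jig.
- spare_piece: Bystander: short wooden offcut, 55 x 85 x 22 mm, on the bench at the +y side of the jig; origin at the centre of its underside.
- pencil: Bystander: pencil, 175 mm long, 9 mm thick, on the bench at the -y side of the jig; origin under its middle.
- battery: Bystander: black cordless-tool battery, 73 x 110 x 66 mm, on the bench at the -y side; beyond the pencil; origin under its middle.
Mind the look-alikes: they are no part of the job. Of the things like the piece, leave any that is blue; of the rest the smaller one is meant.

How it is judged:
On the way, in this order (a step that is already met when the one before it is completed fails the run):
1. the piece butts against the end stop (gap under 1.8 mm) (x of piece in the frame of jig above -0.0368 m), for 0.2 s.
2. the foot clamps the piece to the bed (25 N from the foot, so 50 N on foot and bed together) (contact force between piece and jig above 50 N), for 0.3 s.
At the end, for the whole second after the job is handed in: The piece butts against the end stop (gap under 1.8 mm) and is clamped with 25 to 75 N from the foot (contact force with the jig, foot and bed together, 50 to 150 N); the depth knob is within 10 degrees of where it stood (x of piece in the frame of jig above -0.0368 m and contact force between piece and jig between 50 and 150 N and distance of knob_mark from where it was at the start of the episode below 0.0025 m); the robot touches nothing.
It fails at once if the small depth knob is turned by more than 10 degrees (distance of knob_mark from where it was at the start of the episode above 0.0025 m).
It fails at once if the piece is crushed by the foot (over 85 N from the foot, 170 N on foot and bed together) (contact force between piece and jig above 170 N).
It fails at once if the fingers push the piece with more than 40 N (contact force between the fingers and piece above 40 N).
It fails at once if the spare offcut, the pencil or the battery is shifted by more than 20 mm (distance of any of spare_piece, pencil, battery from where it was at the start of the episode above 0.02 m).
It also fails if it takes over 64 s, if anything falls off the work surface, if the arm or the gripper's body presses on something with over 40 N, if the wrist force passes 120 N, or if a joint passes its speed limit or range.

## Working session

There is one attempt and no reset: what is moved stays moved. The work goes in short steps, Python scripts to look and compute and a tool call to move; the robot and the scene stay as the last step left them, time stands still between calls to the robot, and variables do not carry over. Pictures are saved under pics/ and viewed, at most 10 in all, crops included, and the job is handed in when it is done.

Besides the shell and the picture viewer there is one more tool, called after "Emit:" by a JSON object that holds its "method" and its "body", one argument or row to a line. step_arm: Moves the arm, as the interface text tells. Its arguments: {"type":"object","properties":{"increments":{"type":"array"}},"required":["increments"]}

```bash
mkdir -p pics; ls
python3 - <<'E'
from bench import *
import cv2
for n in("side","top"):
    cv2.imwrite(f"pics/{n}0.png",cv2.resize(read_camera(n),(800,600),interpolation=cv2.INTER_CUBIC)); print(camera_model(n))
s=observe();print(s)
try: print(grip_point_offset)
except Exception as e: print(e)
E
```

```text
pics
{'fovy': 50.69624421943626, 'cx': 249.62341745756666, 'cy': 187.0167018733797, 'R': array([[-0.98869787, -0.14991467,  0.00145267],
       [-0.08486583,  0.55165602, -0.82974299],
       [ 0.12358927, -0.82048841, -0.55814376]]), 't': array([0.56079518, 0.1445251 , 0.99461416])}
{'fovy': 48.52604280618257, 'cx': 252.69605758858535, 'cy': 185.10209962894854, 'R': array([[ 0.01979425, -0.99980283,  0.00157598],
       [-0.99110861, -0.01982952, -0.13156941],
       [ 0.13157472,  0.00104235, -0.99130571]]), 't': array([-0.01813448,  0.57431156,  1.11306364])}
{'time': 0.1, 'joints': array([ 1.05450196,  0.42665865,  0.07385373,  1.60649773, -0.03406896,
        1.11083547, -0.06707694]), 'qvel': array([-3.97436829e-04, -1.55805966e-03, -1.50636710e-03, -1.34360860e-03,
        6.13510830e-04, -2.15461823e-03,  1.04786078e-05]), 'joint_efforts': array([ 7.91625702e-03, -9.37468457e+01,  3.67625624e+00, -4.55052423e+01,
       -4.85180737e-02,  1.66328967e-02,  6.83221970e-05]), 'eef_pos': array([ 0.24188426, -0.62972374,  0.1742729 ]), 'tcp_rot': array([-3.14045728e+00,  1.06560825e-04,  3.66800377e-01]), 'ft_force': array([ 0.27967874, -0.29959764,  0.55205803]), 'moment': array([0.00764494, 0.00547556, 0.04373498]), 'finger_force': 0.0, 'opening': 0.09371236476662666}
0.0188
```

View pics/top0.png

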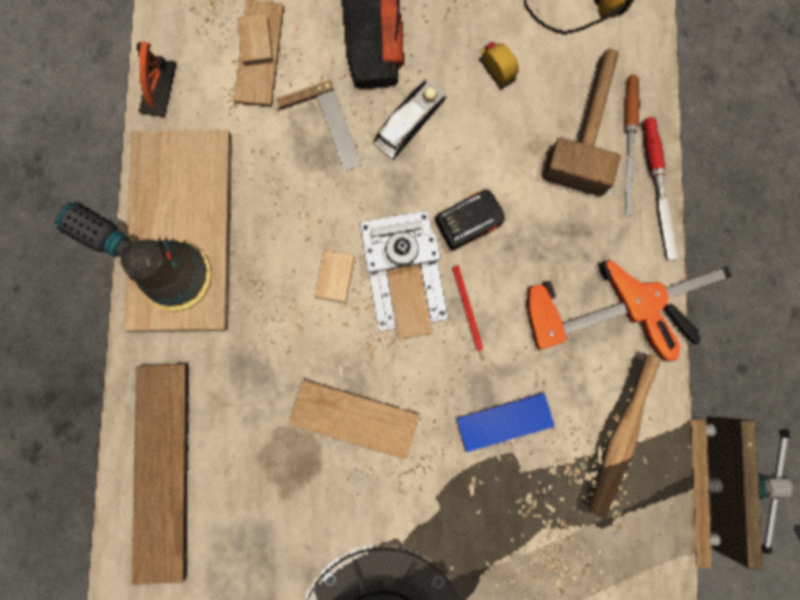

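View pics/side0.png

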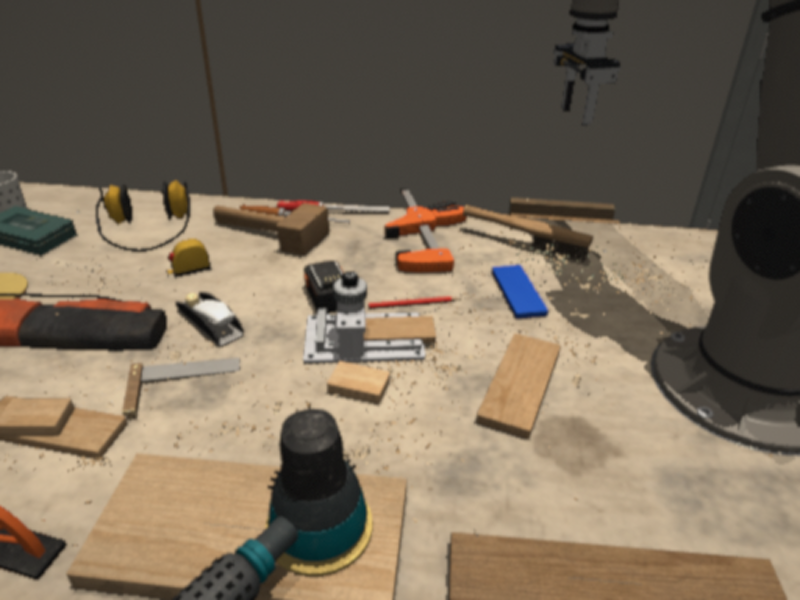

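Top view: the candidates are the brown piece in the channel (410,300), the larger board (355,418), the blue block (505,422) and the short spare (335,275). I choose the one in the channel at (410,300). The ring and knob are at about (402,246). Next is a close crop to check this and measure.

Run:
```python
from bench import *
import cv2
im=read_camera("top")[128:222,216:316]
cv2.imwrite("pics/crop_top.png",cv2.resize(im,None,fx=6.3,fy=6.3,interpolation=cv2.INTER_CUBIC))
im=read_camera("side")[165:245,185:285]
cv2.imwrite("pics/crop_side.png",cv2.resize(im,None,fx=7,fy=7,interpolation=cv2.INTER_CUBIC))
```

```text
(no output)
```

View pics/crop_top.png

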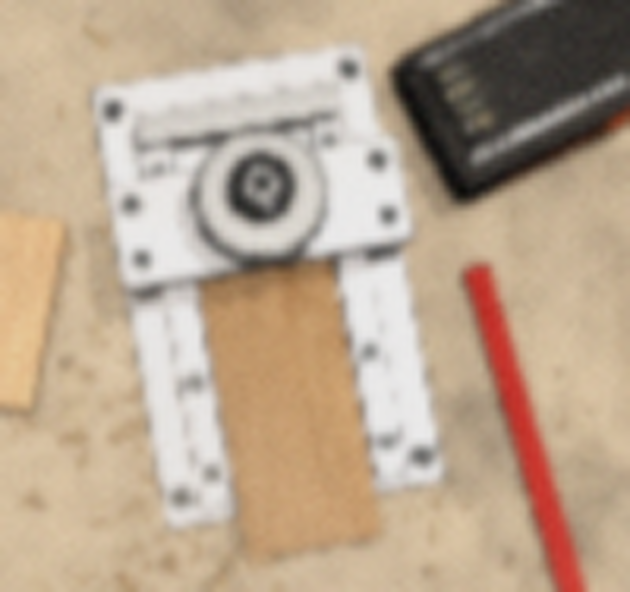

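View pics/crop_side.png

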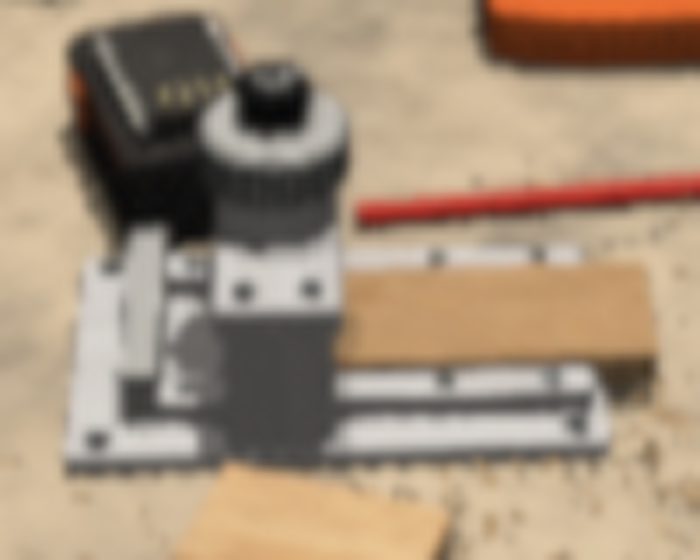

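The crops confirm the brown piece in the channel. Its near end corners in the top crop are (248,556) and (378,532). The ring is at (260,196), the knob at (263,185), and the bed corners are at (97,90), (363,45), (168,526) and (442,480). Now I fit the jig pose.

```bash
cat > h.py <<'E'
import numpy as np
from bench import camera_model
M={n:camera_model(n) for n in("side","top")}
def proj(n,X):
    m=M[n];f=192/np.tan(np.radians(m["fovy"]/2));c=np.asarray(X)@m["R"].T+m["t"]
    return np.array([m["cx"]+f*c[...,0]/c[...,2],m["cy"]+f*c[...,1]/c[...,2]]).T
def back(n,uv,z):
    m=M[n];f=192/np.tan(np.radians(m["fovy"]/2));d=m["R"].T@np.array([(uv[0]-m["cx"])/f,(uv[1]-m["cy"])/f,1]);o=-m["R"].T@m["t"]
    return o+d*(z-o[2])/d[2]
def cropT(p): return (np.array(p)+.5)/6.3-.5+[216,128]
def cropS(p): return (np.array(p)+.5)/7-.5+[185,165]
def jig(p,X):
    X=np.atleast_2d(X).astype(float)/1000;c,s=np.cos(p[2]),np.sin(p[2])
    return np.c_[p[0]+c*X[:,0]-s*X[:,1],p[1]+s*X[:,0]+c*X[:,1],X[:,2]]
E
python3 - <<'E'
from h import *
from scipy.optimize import least_squares
T=[((80,62,10),(97,90)),((80,-62,10),(363,45)),((-120,62,10),(168,526)),((-120,-62,10),(442,480)),((23,-62,74),(395,137)),((-23,62,74),(130,290)),((-23,-62,74),(412,238)),((0,0,113),(260,196)),((0,0,131),(263,185))]
S=[((80,62,10),(68,460)),((-120,62,10),(608,440)),((80,-62,10),(85,258)),((-23,62,74),(342,312)),((23,62,74),(213,312)),((0,0,131),(277,75))]
def res(p): return np.r_[(proj("top",jig(p,[a for a,_ in T]))-[cropT(b) for _,b in T]).ravel(),(proj("side",jig(p,[a for a,_ in S]))-[cropS(b) for _,b in S]).ravel()]
for f in (lambda p:res(p)[:2*len(T)],res):
    r=least_squares(f,[.6,0,.1],loss="soft_l1");print(r.x,np.round(f(r.x),1).reshape(-1,2).tolist())
p=r.x;np.save("jig.npy",p)
c,s=np.cos(p[2]),np.sin(p[2]);Ri=np.array([[c,s],[-s,c]])
for n,uv in (("top",cropT((248,556))),("top",cropT((378,532))),("side",cropS((655,360))),("side",cropS((643,265)))):
    w=back(n,uv,.025)[:2];print(n,w,(Ri@(w-p[:2])*1000).round(1))
E
```

```text
[ 0.63344817 -0.01665814  0.19050919] [[-0.9, -0.3], [0.3, -0.5], [-0.3, 0.7], [0.6, 0.3], [0.2, -0.4], [-1.0, 0.1], [0.7, 0.4], [0.3, -0.3], [-0.1, 0.0]]
[ 0.63419736 -0.01689308  0.18971875] [[-0.8, -0.6], [0.4, -0.7], [-0.3, 0.4], [0.6, 0.1], [0.3, -0.7], [-1.0, -0.2], [0.7, 0.2], [0.4, -0.6], [-0.0, -0.3], [-0.4, -0.1], [1.2, 0.8], [0.5, -0.0], [0.6, -0.1], [0.3, 0.3], [0.1, 0.8]]
top [ 0.49249976 -0.01443553] [-138.7   29.1]
top [ 0.50392709 -0.07015561] [-138.   -27.7]
side [ 0.49422245 -0.01203094] [-136.5   31.2]
side [ 0.50433219 -0.07089256] [-137.7  -28.5]
```

Emit:
{"method": "step_arm", "body": {
  "increments": [30,10,25,40,0,0,8,30,25,65,50,0,0,16,30,45,105,50,0,0,24,30,60,145,50,0,0,32,30,75,185,50,0,0,40,30,90,225,50,0,0,48,30,105,265,50,0,0,56,30,120,305,50,0,0,64,30,135,345,50,0,0,72,30,150,385,50,0,0,80]
}}

```text
time: 1.2
eef_pos: [0.3923, -0.2434, 0.225]
tcp_rot: [3.142, 0.0, 1.769]
ft_force: [0.8, 0.6, -0.5]
opening: 0.0299
finger_force: 0.0
```

```bash
python3 -c "
from bench import *
s=observe();print(s)"
```

```text
{'time': 1.2, 'joints': array([ 0.75648273,  0.04353753, -0.34854295,  1.98395719,  0.01686526,
        1.11649355,  0.5986616 ]), 'qvel': array([-0.42525758, -0.15010595, -0.46990985,  0.1584211 , -0.03172951,
       -0.01223707,  0.51182702]), 'joint_efforts': array([  6.48808166, -49.34463501,   3.21444936, -44.98882413,
         0.13507187,   0.3600387 ,  -1.60502505]), 'eef_pos': array([ 0.39226961, -0.24342864,  0.22496868]), 'tcp_rot': array([3.14153118e+00, 3.94552836e-04, 1.76861145e+00]), 'ft_force': array([ 0.83102549,  0.58930813, -0.45399315]), 'moment': array([-0.03664377, -0.14977575, -0.02326093]), 'finger_force': 0.0, 'opening': 0.029878457765043703}
```

Emit:
{"method": "step_arm", "body": {
  "increments": [30,8,20,0,0,0,8,30,16,40,0,0,0,16,30,24,60,0,0,0,24,30,32,80,0,0,0,32,30,40,100,0,0,0,40,30,48,120,0,0,0,48,30,56,140,0,0,0,56,30,64,160,-20,0,0,64,30,72,180,-40,0,0,72,30,80,195,-60,0,0,80]
}}

```text
time: 2.2
eef_pos: [0.4723, -0.0489, 0.1643]
tcp_rot: [-3.141, 0.001, -3.117]
ft_force: [0.0, 0.4, -0.4]
opening: 0.0302
finger_force: 0.0
```

Emit:
{"method": "step_arm", "body": {
  "increments": [30,0,0,-30,0,0,5,30,0,0,-70,0,0,9.5,30,0,0,-110,0,0,9.5,30,0,0,-140,0,0,9.5,30,0,0,-149,0,0,9.5,30,0,0,-149,0,0,9.5]
}}

```text
time: 2.8
eef_pos: [0.4714, -0.0498, 0.0153]
tcp_rot: [3.141, -0.002, -2.958]
ft_force: [1.1, 0.0, 0.7]
opening: 0.0303
finger_force: 0.0
```

Run:
```python
from bench import *
from h import *
s=observe();print(s["time"],s["eef_pos"],s["tcp_rot"],s["joints"],s["ft_force"])
p=np.load("jig.npy");c,sn=np.cos(p[2]),np.sin(p[2])
print(np.array([[c,sn],[-sn,c]])@(s["eef_pos"][:2]-p[:2])*1000)
```

```text
2.8 [ 0.47140321 -0.04981029  0.015286  ] [ 3.14073936e+00 -1.91955424e-03 -2.95780326e+00] [ 0.45232868  0.37842638 -0.56307916  2.15286247  0.31361983  0.69086663
  1.43107971] [1.05620216 0.04060767 0.68174307]
[-166.08079346   -1.62643105]
```

Emit:
{"method": "step_arm", "body": {
  "increments": [30,5.9,1.1,0,0,0,0,30,11.8,2.3,0,0,0,0,30,15.7,3,0,0,0,0,30,18.7,3.6,0,0,0,0,30,21.6,4.2,0,0,0,0,30,24.5,4.7,0,0,0,0,30,27.5,5.3,0,0,0,0,30,30.4,5.9,0,0,0,0,30,33.4,6.4,0,0,0,0,30,35.4,6.8,0,0,0,0]
}}

```text
time: 3.8
eef_pos: [0.5077, -0.0432, 0.0159]
tcp_rot: [-3.142, -0.0, -2.958]
ft_force: [-0.7, 0.8, 0.0]
opening: 0.0301
finger_force: 0.0
```

Emit:
{"method": "step_arm", "body": {
  "increments": [30,1,0.2,0,0,0,0,30,2,0.4,0,0,0,0,30,3,0.6,0,0,0,0,30,4,0.8,0,0,0,0,30,4,0.8,0,0,0,0]
}}

```text
time: 4.3
eef_pos: [0.5116, -0.0424, 0.0159]
tcp_rot: [-3.142, 0.0, -2.958]
ft_force: [0.3, -0.1, 0.0]
opening: 0.0303
finger_force: 0.0
```

Emit:
{"method": "step_arm", "body": {
  "increments": [30,0.8,0.2,0,0,0,0,30,1.6,0.3,0,0,0,0,30,2.4,0.5,0,0,0,0,30,2.4,0.5,0,0,0,0]
}}

```text
time: 4.7
eef_pos: [0.5139, -0.0419, 0.0159]
tcp_rot: [-3.142, -0.0, -2.958]
ft_force: [-0.4, -0.2, 0.6]
opening: 0.0302
finger_force: 0.0
```

Run:
```python
from bench import *
from h import *
import cv2
s=observe();print(s["time"],s["eef_pos"],s["ft_force"],s["moment"])
p=np.load("jig.npy");c,sn=np.cos(p[2]),np.sin(p[2])
print(np.array([[c,sn],[-sn,c]])@(s["eef_pos"][:2]-p[:2])*1000)
im=read_camera("side")[165:245,185:285]
cv2.imwrite("pics/crop_side2.png",cv2.resize(im,None,fx=7,fy=7,interpolation=cv2.INTER_CUBIC))
```

```text
4.7 [ 0.51391083 -0.04192862  0.01585332] [-0.35941925 -0.19738081  0.55954771] [ 0.06840647 -0.1572869   0.04528907]
[-122.84953036   -1.90237201]
```

View pics/crop_side2.png

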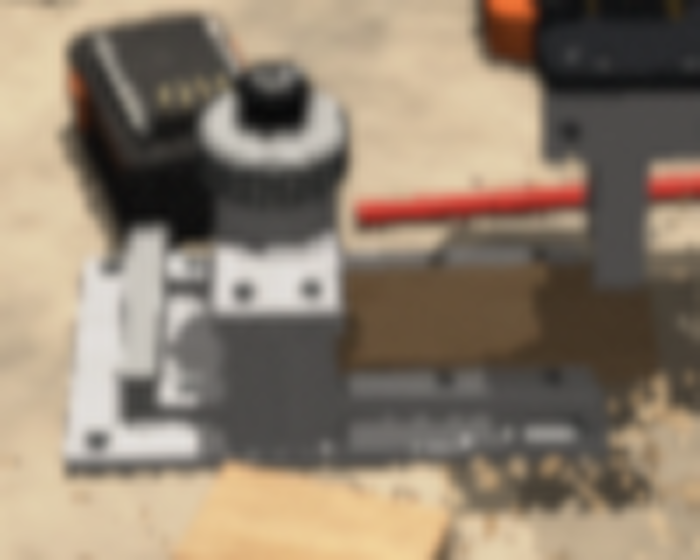

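Run:
```python
from bench import *
from h import *
import cv2
p=np.load("jig.npy");s=observe()
f=lambda q:(q-[185,165]+.5)*7-.5
print("tcp",f(proj("side",s["eef_pos"])))
print("nearfinger",f(proj("side",jig(p,[(-115,27,16),(-131,27,16),(-115,27,25),(-131,27,25)]))))
print("piece",f(proj("side",jig(p,[(-115,30,25),(-115,-30,25),(-138,30,25),(-138,-30,25)]))))
im=read_camera("top")[128:222,216:316]
im=cv2.convertScaleAbs(im,alpha=1.5)
im2=cv2.convertScaleAbs(read_camera("side")[165:245,185:285],alpha=2)
cv2.imwrite("pics/c3.png",np.hstack([cv2.resize(im,(400,376),interpolation=cv2.INTER_CUBIC),cv2.resize(im2[:,50:],(400,376),interpolation=cv2.INTER_CUBIC)]))
```

```text
tcp [609.82667378 326.2305492 ]
nearfinger [[595.40527033 373.47465096]
 [638.12931795 372.4796128 ]
 [596.10765493 354.41116762]
 [639.03479611 353.42103653]]
piece [[596.7578595  359.39086319]
 [584.31162164 264.06936218]
 [658.59726895 357.96087282]
 [643.3692095  262.77024203]]
```

View pics/c3.png

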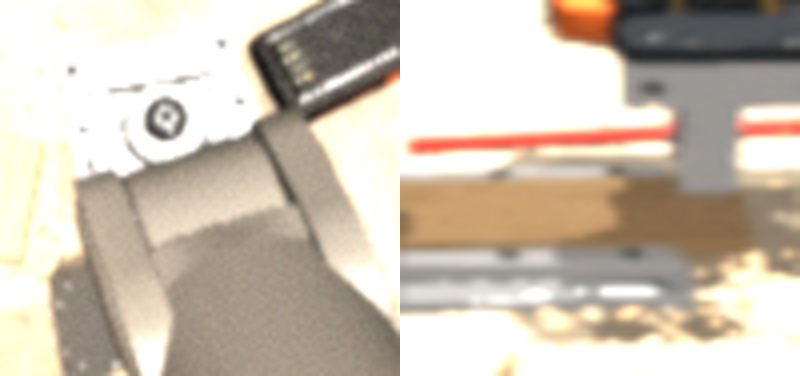

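The picture disagrees with expectation: the piece end is still at (655,360), and the fingertip shows at (620,285) instead of near (617,373). I'll check the TCP against the camera.

Run:
```python
from bench import *
from h import *
import cv2
print("init tcp in 800px", proj("side",np.array([.242,-.63,.1743]))/.64)
print("now", proj("side",observe()["eef_pos"])/.64, observe()["eef_pos"],observe()["joints"])
im=read_camera("side")[90:270,165:405]
cv2.imwrite("pics/s4.png",cv2.resize(cv2.convertScaleAbs(im,alpha=1.7),None,fx=3.3,fy=3.3,interpolation=cv2.INTER_CUBIC))
```

```text
init tcp in 800px [572.55900936 130.76167393]
now [424.56379823 329.97592096] [ 0.51383065 -0.04195426  0.01585255] [ 0.41295178  0.43164579 -0.54931901  2.06599608  0.3340085   0.72944951
  1.40667817]
```

View pics/s4.png

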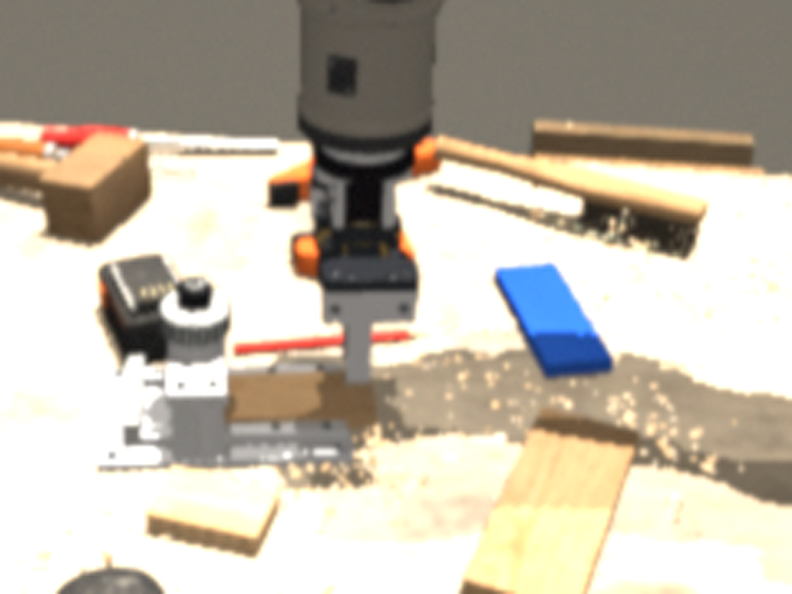

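Emit:
{"method": "step_arm", "body": {
  "increments": [30,-15,-3,0,0,0,0,30,-30,-6,0,0,0,0,30,-42,-8,0,0,0,0,30,-42,-8,-3,0,0,0,30,-42,-8,-6,0,0,0,30,-42,-8,-9,0,0,0,30,-42,-8,-11,0,0,0,30,-42,-8,-11,0,0,0]
}}

```text
time: 5.7
eef_pos: [0.4719, -0.0497, 0.0044]
tcp_rot: [3.141, -0.0, -2.958]
ft_force: [1.1, -0.3, -0.1]
opening: 0.0304
finger_force: 0.0
```

Run:
```python
from bench import *
from h import *
import cv2
s=observe();print(s["eef_pos"],s["tcp_rot"],s["ft_force"])
a=read_camera("side"); t=read_camera("top")
A=cv2.resize(cv2.convertScaleAbs(a[165:245,215:315],alpha=1.7),(400,320),interpolation=cv2.INTER_CUBIC)
B=cv2.resize(cv2.convertScaleAbs(t[128:228,206:306],alpha=1.7),(400,400),interpolation=cv2.INTER_CUBIC)
o=np.zeros((400,800,3),np.uint8);o[:320,:400]=A;o[:,400:]=B
cv2.imwrite("pics/s5.png",o)
print("expect tcp side crop",(proj("side",s["eef_pos"])-[215,165]+.5)*4)
print("expect tcp top crop",(proj("top",s["eef_pos"])-[206,128]+.5)*4+[400,0])
```

```text
[ 0.47194476 -0.04971736  0.00444355] [ 3.14121492e+00 -4.70399016e-04 -2.95782862e+00] [ 1.08098597 -0.25941982 -0.11069194]
expect tcp side crop [291.49858822 199.05090502]
expect tcp top crop [648.34268135 386.08619693]
```

View pics/s5.png

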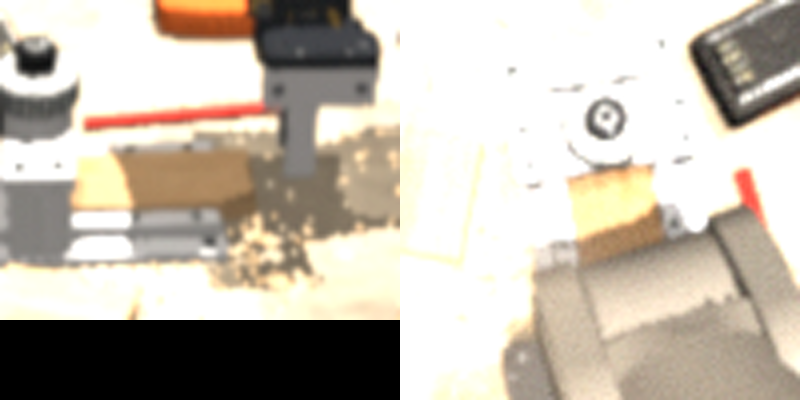

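Emit:
{"method": "step_arm", "body": {
  "increments": [30,0,0,-3,0,0,0,30,0,0,-6,0,0,0,30,0,0,-9,0,0,0,30,0,0,-12,0,0,0,30,0,0,-12,0,0,0]
}}

```text
time: 6.3
eef_pos: [0.4716, -0.0499, -0.0076]
tcp_rot: [3.141, -0.001, -2.958]
ft_force: [0.3, -0.4, -0.3]
opening: 0.0298
finger_force: 0.0
```

Emit:
{"method": "step_arm", "body": {
  "increments": [30,0,0,-2,0,0,0,30,0,0,-4,0,0,0,30,0,0,-6,0,0,0,30,0,0,-8,0,0,0,30,0,0,-8,0,0,0]
}}

```text
time: 6.8
eef_pos: [0.4717, -0.0499, -0.0154]
tcp_rot: [3.142, -0.0, -2.958]
ft_force: [0.8, -0.1, -0.1]
opening: 0.0301
finger_force: 0.0
```

Run:
```python
from bench import *
from h import *
from scipy.optimize import least_squares
p=np.load("jig.npy");s=observe();print(s["eef_pos"],s["ft_force"])
# side ray through seen near-fingertip (298,175) in 4x crop at reported tcp (.4719,-.0497,.0044)
uv=np.array([298,175])/4-.5+[215,165]
c,sn=np.cos(p[2]),np.sin(p[2]);Ri=np.array([[c,sn],[-sn,c]])
for z in(.0,.01,.02,.03,.04,.05): print(z,(Ri@(back("side",uv,z)[:2]-p[:2])*1000).round(1))
uv=np.array([617,285])/7-.5+[185,165];print("earlier")
for z in(.02,.03,.04,.05,.06): print(z,(Ri@(back("side",uv,z)[:2]-p[:2])*1000).round(1))
```

```text
[ 0.47168002 -0.04991628 -0.01539137] [ 0.75667501 -0.11767153 -0.10115211]
0.0 [-174.1  -34.2]
0.01 [-171.9  -20.9]
0.02 [-169.8   -7.7]
0.03 [-167.6    5.5]
0.04 [-165.5   18.8]
0.05 [-163.3   32. ]
earlier
0.02 [-127.1  -23. ]
0.03 [-125.6   -9.5]
0.04 [-124.1    4. ]
0.05 [-122.6   17.4]
0.06 [-121.1   30.9]
```

Reported z has gone to -15 mm with no contact, and the side view puts the real fingertips about 40 mm above the reported TCP (x agrees). I'll allow for a z offset of about +40 mm and push at a reported z of -23 mm.

Emit:
{"method": "step_arm", "body": {
  "increments": [30,0,0,-3,0,0,0,30,0,0,-6,0,0,0,30,0,0,-8,0,0,0,30,0,0,-8,0,0,0]
}}

```text
time: 7.2
eef_pos: [0.4716, -0.0499, -0.0235]
tcp_rot: [3.141, -0.001, -2.958]
ft_force: [-1.0, 0.4, 0.4]
opening: 0.0299
finger_force: 0.0
```

Emit:
{"method": "step_arm", "body": {
  "increments": [30,4,0.8,0,0,0,0,30,8,1.6,0,0,0,0,30,12,2.3,0,0,0,0,30,15,2.9,0,0,0,0,30,18,3.5,0,0,0,0,30,21,4.1,0,0,0,0,30,24,4.6,0,0,0,0,30,26,5,0,0,0,0,30,28,5.4,0,0,0,0,30,30,5.8,0,0,0,0]
}}

```text
time: 8.2
eef_pos: [0.5019, -0.0442, -0.0232]
tcp_rot: [-3.142, -0.0, -2.958]
ft_force: [-0.1, 0.3, -0.4]
opening: 0.0302
finger_force: 0.4
```

```bash
cat > chk.py <<'E'
from bench import *
from h import *
import cv2
p=np.load("jig.npy");s=observe();c,sn=np.cos(p[2]),np.sin(p[2])
print(s["time"],s["eef_pos"],s["tcp_rot"][2],s["ft_force"],s["moment"],s["joints"][6],s["opening"],s["finger_force"])
print("jig",np.array([[c,sn],[-sn,c]])@(s["eef_pos"][:2]-p[:2])*1000)
E
python3 chk.py
```

```text
8.2 [ 0.50188868 -0.04418128 -0.02315807] -2.95817932392284 [-0.09510909  0.32769495 -0.36659118] [0.12362393 0.04424503 0.00616559] 1.3605043540338044 0.030159360742517106 0.356300650164485
jig [-135.08078234   -1.8474445 ]
```

Emit:
{"method": "step_arm", "body": {
  "increments": [30,2,0.4,0,0,0,0,30,4,0.8,0,0,0,0,30,6,1.2,0,0,0,0,30,7,1.4,0,0,0,0,30,8,1.6,0,0,0,0,30,9,1.8,0,0,0,0,30,9,1.8,0,0,0,0]
}}

```text
time: 8.9
eef_pos: [0.5097, -0.0426, -0.0234]
tcp_rot: [-3.141, -0.002, -2.958]
ft_force: [-6.3, -1.6, 3.1]
opening: 0.03
finger_force: 3.0
```

```bash
python3 chk.py
python3 - <<'E'
from h import *
from bench import *
import cv2
im=cv2.convertScaleAbs(read_camera("side")[165:245,185:285],alpha=1.7)
cv2.imwrite("pics/s6.png",cv2.resize(im,None,fx=7,fy=7,interpolation=cv2.INTER_CUBIC))
E
```

```text
8.9 [ 0.50971404 -0.04259504 -0.02339653] -2.9581658385986875 [-6.26728117 -1.57236352  3.115912  ] [0.00785716 1.35696535 0.04715468] 1.3583726028175558 0.02995461371409109 2.9514905204996467
jig [-127.09669399   -1.76539917]
```

View pics/s6.png

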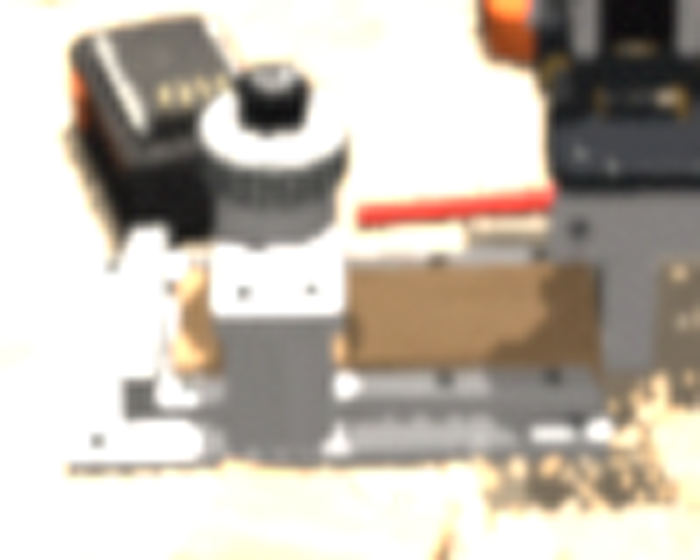

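Emit:
{"method": "step_arm", "body": {
  "increments": [30,-3,-0.6,0,0,0,0,30,-3,-0.6,4,0,0,0,30,-1,-0.2,4,0,0,0,30,0,0,4,0,0,0,30,0.5,0.1,4,0,0,0,30,0.5,0.1,4,0,0,0]
}}

```text
time: 9.55
eef_pos: [0.5115, -0.0422, -0.0192]
tcp_rot: [-3.142, 0.0, -2.958]
ft_force: [-0.3, -0.3, 1.0]
opening: 0.03
finger_force: 0.0
```

```bash
python3 chk.py
```

```text
9.55 [ 0.5115048  -0.04223005 -0.01917134] -2.9580727512847997 [-0.32338752 -0.2560447   0.98149599] [ 0.06431417 -0.15764214  0.01383217] 1.3633506052958868 0.029964140005239608 0.011238799779675901
jig [-125.26923326   -1.74466352]
```

Emit:
{"method": "step_arm", "body": {
  "increments": [30,0.7,0.1,0,0,0,0,30,1.4,0.3,0,0,0,0,30,2,0.4,0,0,0,0,30,2,0.4,0,0,0,0]
}}

```text
time: 9.95
eef_pos: [0.5135, -0.0418, -0.0192]
tcp_rot: [-3.142, 0.0, -2.958]
ft_force: [0.2, 0.5, 0.7]
opening: 0.0302
finger_force: 0.0
```

```bash
python3 chk.py
```

```text
9.95 [ 0.51352623 -0.04180705 -0.01915154] -2.9580303792875227 [0.23795215 0.49211333 0.74833576] [ 0.06394234 -0.13125725 -0.01547038] 1.3628604708966543 0.030203804815512342 0.0
jig [-123.20430423   -1.71045865]
```

Emit:
{"method": "step_arm", "body": {
  "increments": [30,0.7,0.1,0,0,0,0,30,1.4,0.3,0,0,0,0,30,2,0.4,0,0,0,0,30,2,0.4,0,0,0,0]
}}

```text
time: 10.35
eef_pos: [0.5141, -0.0418, -0.0193]
tcp_rot: [-3.141, -0.002, -2.958]
ft_force: [-6.6, -0.8, 6.4]
opening: 0.0303
finger_force: 3.7
```

```bash
python3 chk.py
```

```text
10.35 [ 0.51407835 -0.04180119 -0.01933243] -2.9581908551803817 [-6.56341471 -0.84145047  6.43298652] [-0.13474147  1.53260583  0.11894189] 1.3624149264328327 0.030296075785077287 3.689550720155239
jig [-122.66098864   -1.80882745]
```

Emit:
{"method": "step_arm", "body": {
  "increments": [30,0.4,0.1,0,0,0,0,30,0.7,0.1,0,0,0,0,30,0.7,0.1,0,0,0,0,30,0.7,0.1,0,0,0,0]
}}

```text
time: 10.75
eef_pos: [0.5141, -0.0418, -0.0194]
tcp_rot: [-3.141, -0.003, -2.958]
ft_force: [-10.6, -1.9, 8.4]
opening: 0.03
finger_force: 5.4
```

```bash
python3 chk.py
```

```text
10.75 [ 0.51411996 -0.04178319 -0.01944488] -2.958217548143772 [-10.63547445  -1.93868559   8.36553565] [-0.1606886   2.32281518  0.12415317] 1.3623583822241019 0.030039249980118435 5.360369011759758
jig [-122.61672705   -1.79899554]
```

Emit:
{"method": "step_arm", "body": {
  "increments": [30,-10,-2,0,0,0,0,30,-20,-4,10,0,0,0,30,-20,-4,50,0,0,0,60,-20,-4,95,0,0,0,94,-20,-4,140,0,0,8,94,-10,-2,165,0,0,16,94,25,5,165,0,0,24,94,60,12,165,0,0,32,94,95,20,165,0,0,40,94,120,25,165,0,0,48]
}}

```text
time: 11.75
eef_pos: [0.6374, -0.016, 0.1467]
tcp_rot: [-3.141, 0.001, -2.115]
ft_force: [0.2, -0.9, -0.1]
opening: 0.0827
finger_force: 0.0
```

Emit:
{"method": "step_arm", "body": {
  "increments": [94,0,0,0,0,0,0,94,0,0,0,0,0,0]
}}

```text
time: 11.95
eef_pos: [0.6354, -0.0162, 0.1459]
tcp_rot: [3.141, 0.0, -2.122]
ft_force: [0.2, 0.2, 0.6]
opening: 0.0934
finger_force: 0.0
```

```bash
python3 chk.py;python3 - <<'E'
from bench import *
from h import *
import cv2
s=observe()
im=cv2.convertScaleAbs(read_camera("side")[125:245,165:295],alpha=1.5)
cv2.imwrite("pics/s7.png",cv2.resize(im,None,fx=5,fy=5,interpolation=cv2.INTER_CUBIC))
for z in (0,30,35,40):
  print(z,((proj("side",s["eef_pos"]+[0,0,z/1000])-[165,125]+.5)*5).round(), "joints",s["joints"].round(2))
p=np.load("jig.npy");print((proj("side",jig(p,[(0,0,131)]))-[165,125]+.5)*5)
E
```

```text
11.95 [ 0.63539101 -0.01623919  0.14594733] -2.1216133097506606 [0.1895463  0.21534267 0.58166578] [ 0.12537068 -0.06864402 -0.06019838] 2.216874118828878 0.09335041287717233 0.0
jig [1.29554781 0.41705236]
0 [295. 233.] joints [ 0.48  0.49 -0.74  1.69  0.36  1.11  2.22]
30 [293. 181.] joints [ 0.48  0.49 -0.74  1.69  0.36  1.11  2.22]
35 [293. 172.] joints [ 0.48  0.49 -0.74  1.69  0.36  1.11  2.22]
40 [292. 163.] joints [ 0.48  0.49 -0.74  1.69  0.36  1.11  2.22]
[[298.65577758 257.98592545]]
```

View pics/s7.png

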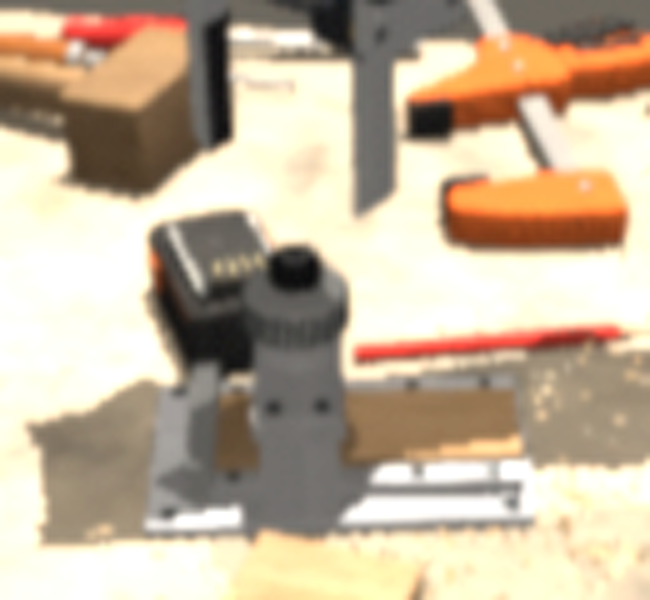

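Fingertips are at about (213,142) and (372,208), straddling the axis. The midpoint gives a z offset of about 33 mm. Next I descend around the ring, still open.

Emit:
{"method": "step_arm", "body": {
  "increments": [94,-1,-0.5,-20,0,0,0,94,-1,-0.5,-40,0,0,0,94,-1,-0.5,-60,0,0,0,94,-1,-0.5,-75,0,0,0,94,-1,-0.5,-88,0,0,0,94,-1,-0.5,-92,0,0,0,94,-1,-0.5,-96,0,0,0,94,-1,-0.5,-96,0,0,0]
}}

```text
time: 12.8
eef_pos: [0.6351, -0.0168, 0.05]
tcp_rot: [-3.141, 0.0, -2.12]
ft_force: [0.5, -1.0, -0.2]
opening: 0.0941
finger_force: 0.0
```

```bash
python3 chk.py
```

```text
12.8 [ 0.6350896  -0.01682799  0.04996712] -2.1204531148956978 [ 0.5226432  -0.95587523 -0.2352599 ] [ 0.17910083 -0.08535014  0.03499015] 2.1490849555096876 0.09407319896362136 0.0
jig [ 0.88850667 -0.10434075]
```

Emit:
{"method": "step_arm", "body": {
  "increments": [70,0,0,0,0,0,0,60,0,0,0,0,0,0,56,0,0,0,0,0,0,52,0,0,0,0,0,0,50,0,0,0,0,0,0,48,0,0,0,0,0,0,48,0,0,0,0,0,0]
}}

```text
time: 13.5
eef_pos: [0.6366, -0.0178, 0.0501]
tcp_rot: [-3.139, 0.001, -2.121]
ft_force: [9.6, -4.6, -5.9]
opening: 0.0533
finger_force: 30.0
```

```bash
python3 chk.py
```

```text
13.5 [ 0.6365854  -0.01778997  0.05006504] -2.1210451626286684 [ 9.61799248 -4.58734859 -5.90172595] [-0.50943004 -1.92345617  0.17427555] 2.1493409599535482 0.05334316690958241 29.998033046722412
jig [ 2.17606222 -1.3311413 ]
```

Emit:
{"method": "step_arm", "body": {
  "increments": [48,1.5,-1,0,0,0,0,48,1.5,-1,0,0,0,-4,48,1.5,-1,0,0,0,-8,48,1.5,-1,0,0,0,-12,48,1.5,-1,0,0,0,-16,48,1.5,-1,0,0,0,-20,48,1.5,-1,0,0,0,-20,48,1.5,-1,0,0,0,-20]
}}

```text
time: 14.3
eef_pos: [0.6365, -0.0178, 0.05]
tcp_rot: [-3.142, -0.0, -2.468]
ft_force: [-1.2, -0.9, 5.1]
opening: 0.0537
finger_force: 30.0
```

```bash
python3 chk.py
```

```text
14.3 [ 0.6365332  -0.01779398  0.05002925] -2.4675502571076544 [-1.21930365 -0.89052444  5.0549494 ] [ 0.31907737  0.29902795 -0.35605654] 1.846178589568151 0.053668615140866516 30.00092089176178
jig [ 2.12404113 -1.32523004]
```

Emit:
{"method": "step_arm", "body": {
  "increments": [48,0,0,0,0,0,-4,48,0,0,0,0,0,-8,48,0,0,0,0,0,-12,48,0,0,0,0,0,-16,48,0,0,0,0,0,-20]
}}

```text
time: 14.8
eef_pos: [0.6365, -0.0178, 0.05]
tcp_rot: [3.142, 0.0, -2.819]
ft_force: [-1.7, -1.2, 4.6]
opening: 0.0532
finger_force: 30.0
```

```bash
python3 chk.py
```

```text
14.8 [ 0.6365332  -0.0177623   0.05001805] -2.81894200254229 [-1.66588191 -1.15930618  4.5923775 ] [0.33730395 0.30766103 0.24839493] 1.537266127997356 0.05322802438433919 29.999219477176666
jig [ 2.13001205 -1.29412065]
```

Emit:
{"method": "step_arm", "body": {
  "increments": [48,0,0,0,0,0,-3.3,48,0,0,0,0,0,-6.6,48,0,0,0,0,0,-10]
}}

```text
time: 15.1
eef_pos: [0.6366, -0.0177, 0.05]
tcp_rot: [3.142, 0.0, -2.993]
ft_force: [-1.0, 0.0, 3.5]
opening: 0.0535
finger_force: 30.0
```

```bash
python3 chk.py
```

```text
15.1 [ 0.63658085 -0.017738    0.05004376] -2.992923745449173 [-0.97310777  0.02895383  3.49750033] [0.29174475 0.24705692 0.22697008] 1.3843332271932505 0.05348823868539953 29.999307990074158
jig [ 2.18138622 -1.2792461 ]
```

Emit:
{"method": "step_arm", "body": {
  "increments": [48,0,0,0,0,0,-3.3,48,0,0,0,0,0,-6.6,48,0,0,0,0,0,-10]
}}

```text
time: 15.4
eef_pos: [0.6366, -0.0177, 0.05]
tcp_rot: [3.142, 0.0, 3.116]
ft_force: [-1.4, -0.0, 3.8]
opening: 0.0534
finger_force: 30.0
```

```bash
python3 chk.py
```

```text
15.4 [ 0.63659965 -0.01769169  0.05003942] 3.1158182731648054 [-1.44838747 -0.01753833  3.82136497] [0.35681172 0.12871803 0.19355674] 1.2308836050439302 0.053439930021568154 29.99939113855362
jig [ 2.20858681 -1.23731577]
```

Emit:
{"method": "step_arm", "body": {
  "increments": [48,0,0,0,0,0,-3.3,48,0,0,0,0,0,-6.6,48,0,0,0,0,0,-10]
}}

```text
time: 15.7
eef_pos: [0.6366, -0.0177, 0.05]
tcp_rot: [3.142, 0.0, 2.941]
ft_force: [-2.3, 0.0, 3.8]
opening: 0.0531
finger_force: 30.0
```

```bash
python3 chk.py
```

```text
15.7 [ 0.63655173 -0.01772722  0.05001449] 2.94131540816222 [-2.25355154  0.038488    3.84460692] [0.29980844 0.1044621  0.29514678] 1.0775189268900414 0.05312194615402763 29.999652206897736
jig [ 2.15482482 -1.26316403]
```

Emit:
{"method": "step_arm", "body": {
  "increments": [48,0,0,0,0,0,-3.3,48,0,0,0,0,0,-6.6,48,0,0,0,0,0,-10]
}}

```text
time: 16.0
eef_pos: [0.6366, -0.0177, 0.05]
tcp_rot: [3.142, 0.0, 2.767]
ft_force: [-1.3, -0.7, 4.8]
opening: 0.0538
finger_force: 30.0
```

```bash
python3 chk.py
```

```text
16.0 [ 0.63658512 -0.01769332  0.05002852] 2.7669115414695487 [-1.34956007 -0.66906654  4.75667515] [0.2906721  0.07045942 0.43007134] 0.9241204106667438 0.053786754621425605 29.999691545963287
jig [ 2.19401393 -1.23616845]
```

Emit:
{"method": "step_arm", "body": {
  "increments": [48,0,0,0,0,0,-2]
}}

```text
time: 16.1
eef_pos: [0.6366, -0.0177, 0.05]
tcp_rot: [-3.142, 0.0, 2.732]
ft_force: [-1.0, -1.1, 4.5]
opening: 0.0537
finger_force: 30.0
```

```bash
python3 chk.py|head -1
```

```text
16.1 [ 0.6365699  -0.01769288  0.05002741] 2.732051821670496 [-1.00352363 -1.09730957  4.51253635] [0.22700622 0.05608244 0.35982355] 0.8934493502488419 0.05365751434274302 30.000527501106262
```

Emit:
{"method": "step_arm", "body": {
  "increments": [48,0,0,0,0,0,-2]
}}

```text
time: 16.2
eef_pos: [0.6366, -0.0177, 0.05]
tcp_rot: [3.142, 0.0, 2.698]
ft_force: [-1.7, -0.1, 4.5]
opening: 0.0541
finger_force: 30.0
```

```bash
python3 chk.py|head -1
```

```text
16.2 [ 0.63658802 -0.01769375  0.05000948] 2.6980059718151286 [-1.69880207 -0.10884547  4.49192341] [0.25939685 0.06649115 0.34639036] 0.8635438315006679 0.054055178686031276 30.00039517879486
```

Emit:
{"method": "step_arm", "body": {
  "increments": [48,0,0,0,0,0,-1]
}}

```text
time: 16.3
eef_pos: [0.6366, -0.0177, 0.05]
tcp_rot: [3.142, 0.0, 2.68]
ft_force: [-1.3, 0.2, 4.8]
opening: 0.0534
finger_force: 30.0
```

```bash
python3 chk.py|head -1
```

```text
16.3 [ 0.63656632 -0.01772226  0.05001137] 2.6803274295070283 [-1.28893683  0.20727481  4.7609134 ] [0.27120042 0.10480932 0.358901  ] 0.8480655846790718 0.05340591336021383 30.00087797641754
```

Emit:
{"method": "step_arm", "body": {
  "increments": [48,0,0,0,0,0,-1]
}}

```text
time: 16.4
eef_pos: [0.6366, -0.0177, 0.05]
tcp_rot: [3.141, 0.0, 2.663]
ft_force: [-3.0, -0.3, 4.3]
opening: 0.0537
finger_force: 30.0
```

```bash
python3 chk.py|head -1
```

```text
16.4 [ 0.63659313 -0.01765714  0.05001322] 2.662991232686518 [-2.98885948 -0.26437664  4.33639609] [0.40961424 0.09689283 0.39367595] 0.8327891626037798 0.05371671340716031 30.000782310962677
```

Emit:
{"method": "step_arm", "body": {
  "increments": [48,0,0,0,0,0,-1]
}}

```text
time: 16.5
eef_pos: [0.6365, -0.0177, 0.05]
tcp_rot: [3.142, -0.0, 2.645]
ft_force: [-2.6, 0.2, 5.5]
opening: 0.0536
finger_force: 30.0
```

```bash
python3 chk.py|head -1
```

```text
16.5 [ 0.63654862 -0.01772968  0.04997709] 2.64544549285731 [-2.55183277  0.24904372  5.49319503] [0.33925008 0.11190665 0.41742319] 0.8174405182171801 0.053570808125062 30.00082790851593
```

Emit:
{"method": "step_arm", "body": {
  "increments": [56,0,0,0,0,0,0,65,0,0,0,0,0,0,80,0,0,0,0,0,0,94,0,0,0,0,0,0,94,0,0,0,0,0,0,94,0,0,0,0,0,0]
}}

```text
time: 17.1
eef_pos: [0.6365, -0.0179, 0.0498]
tcp_rot: [-3.142, -0.0, 2.645]
ft_force: [-0.2, 0.9, 0.0]
opening: 0.092
finger_force: 0.0
```

Emit:
{"method": "step_arm", "body": {
  "increments": [94,0,0,20,0,0,0,94,0,0,45,0,0,0,94,0,0,75,0,0,0,94,0,0,110,0,0,0,94,0,0,140,0,0,0,94,-25,0,140,0,0,0,94,-60,0,140,0,0,0,94,-100,0,140,0,0,0,94,-130,0,140,0,0,0,94,-130,0,140,0,0,0]
}}

```text
time: 18.1
eef_pos: [0.5036, -0.0182, 0.1903]
tcp_rot: [-3.14, 0.0, 2.644]
ft_force: [0.6, 0.1, 0.3]
opening: 0.0935
finger_force: 0.0
```

```bash
python3 chk.py
python3 - <<'E'
from bench import *
import cv2,numpy as np
b=read_camera("side")
a=cv2.resize(cv2.imread("pics/side0.png"),(512,384),interpolation=cv2.INTER_AREA)
print(np.abs(a.astype(int)-b).mean(2)[172:185,215:232].max().round())  # knob area change
E
```

```text
18.1 [ 0.50355273 -0.0182396   0.19027834] 2.6443783063634436 [0.6202065  0.09242142 0.25942904] [ 0.05029107 -0.18383159 -0.0058897 ] 0.912154895073215 0.0934848941257904 0.0
jig [-128.55443851   23.3149543 ]
92.0
```

```bash
python3 -c "
from bench import *
print(job_done())"
```

```text
the job is handed in; nothing more can be done
None
```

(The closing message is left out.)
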